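Set the tube against the flip stop of the sawing jig

ROBOT

A 7-joint arm with a two-finger parallel gripper is mounted at the origin on the work surface. World frame = base frame: x ahead of the robot, y to its left, z up, the work surface at z = 0. Lengths are in m, angles in rad, forces in N, time in s.
With the tool pointing down it reaches from about 0.425 to 0.875 m from the base axis. Payload 4.7 kg.
Tool frame: the origin (TCP) lies at the very end of the fingers, on their centre line; the grasp point (between the pads) lies 19 mm behind it; z points along the fingers, y is the line along which they close (so a half turn about z gives the same grasp; the last joint's range is limited). The gripper opens to 87 mm and grips with 3 to 60 N. Pads are 19 mm wide; open, the fingers measure 117 mm over their backs; the gripper's body (75 mm by 190 mm) begins 51 mm behind the grasp point.
Start: joints at [1.32, 0.321, -0.07, 1.45, 0.023, 1.371, -0.057], TCP at [0.17, -0.627, 0.197] pointing down, gripper open.
Joint ranges: [-2.86, 2.86], [-0.3, 2.09], [-1.38, 1.24], [0.06, 2.45], [-1.56, 4.7], [0.09, 2.05], [-2.69, 2.69]. Speed limits (rad/s): [2.57, 2.57, 3.14, 3.14, 3.14, 3.14, 3.14].

INTERFACE

Orientations are given as a rotation vector (axis times angle).
In Python, from bench import ctrl, get_image, job gives the robot as it stands.
- The arm moves only by the shell command python3 -m crank 'ROWS' [FORCE]. ROWS is JSON, a list that holds one entry, the list of rows, each a list of 5 numbers: the shift along the tool's x, y, z in mm, then the turn about the tool's z in rad, then the closure, from -1 (fully open) to 1 (shut), so that 0 is half open. A call has 1 to 10 rows; each row shifts and turns the commanded pose from where the row before left it, along the tool's axes as they then stand; what a row does not reach is not made up. A row lasts 1/12 s, in which the tool goes at most 41.7 mm and 7.16 degrees, less where a joint would pass 70% of its speed; a pose out of reach is approached as far as the arm can. A call with a gripper value outside its range is refused whole. The fingers move at their own pace and stop on an object; FORCE is the grip in N (left out, the last holds). Time passes only in rows, so rows that do not move let the fingers close. It gives the time, the measured TCP pose, the force, the opening and the grip force at its end, in the units of the state.
- ctrl.get_state(): the state, without advancing time (a new reading comes with each control period).
- get_image(name): name is "scene" or "top"; returns a dict with "pixels" (384x512x3 uint8, red, green, blue), "fx", "fy", "cx", "cy" (pixels), "T" (4x4, takes a point from camera to world coordinates). Camera axes: x right, y down, z forward; pixel columns grow to the right and rows downward; lengths in m; the calibration is good to about 2 mm. A picture is of the moment at which its call begins. There is no depth.
- job.close_job(): hands the job in; it is judged then, once.
The state is a dict: "time": time; "joint_positions": joint angles; "qd": joint speeds; "joint_torque": joint torques, N m; "position": TCP position; "tool_rot": TCP orientation; "ft_force": force on the tool from outside, world axes, zero at the start; "torque": the same for the moment, N m; "grip_width": opening from 0.0 (shut) to 1.0 (fully open); "grip_force": force on a finger pad.
Only numpy, scipy, OpenCV 4.12 (cv2) and the standard library are available. Lean on these libraries where they do the work, as an engineer would, in place of code of your own. Each camera call takes 0.05 s, during which the arm holds its last target. There are 200 camera calls.

TASK

Get the aluminium tube ready for sawing to length: swing the raised flip stop of the sawing jig fully down across the channel, and only then slide the tube along the channel until its end is up against the stop. Leave the stop down, the tube lying flat in the channel and touching the stop, and do not disturb the tools and parts lying around.

Things in the scene. Friction and masses are not known exactly. Their poses are not given: they have to be found in the camera images.
- jig: sawing jig fixed to the bench: plywood board 140 x 500 x 12 mm with two wooden rails forming a channel 36 mm wide. Origin: centre of the board's underside. x: across the channel, away from the robot; y: along the channel towards the flip stop; z up. Channel floor z = 12 mm, centre line x = 0. Far rail (fence) x = 18 to 38 mm, top z = 28 mm; near rail x = -32 to -18 mm, top z = 26 mm
- flag (a joint): angle of the aluminium flip stop on its hinge (rad): 0 = fully down (arm level across the channel, on its end stop), 1.57 = arm straight up, 1.9 = leaning back away from the channel (end stop). Starts raised, 1.35 to 1.85. The hinge is stiff: the stop stays where it is left, does not fall by itself, and needs about 1 to 2 N at the tab
- hinge_axis (a point): middle of the hinge axis, fixed to the jig at jig x = 34, y = 150, z = 50 mm; the axis runs along jig y. Two steel hinge cheeks stand on the fence either side of the stop: jig y = 129 to 136 and 164 to 171 mm, x = 24 to 50 mm, top z = 58 mm
- flag_tab (a point): point on the stop's free tab, 72 mm from the hinge axis, mid-width on the outer face (top when down, away from the channel when up). Arm 26 mm wide, 12 mm thick, reaching 85 mm from the axis; a block 19 to 49 mm from the axis stands 26 mm out of its underside. Down: arm at jig z = 44 to 56 mm, block inside the channel down to z = 18 mm, tab sticking out over the near rail
- stop_face (a point): where the tube's end must come to rest: middle of the face of the lowered stop's block, fixed to the jig at jig x = 0, y = 137, z = 30 mm
- tube: loose square aluminium tube 30 x 30 mm, 180 mm long, wall 2 mm, 0.09 to 0.15 kg, lying in the channel with its top at jig z = 42 mm (14 mm above the fence). Origin: centre of its underside; its y axis lies along its length and points to the stop. It starts 75 to 175 mm short of the stop
- tube_lead (a point): centre of the tube's end nearest the stop (15 mm above the channel floor)
- tube_tail (a point): centre of the tube's other end, the one to push on
- tape: bystander: yellow pocket tape measure, 65 x 36 x 55 mm, beyond the jig; origin under its centre
- driver: bystander: screwdriver lying on the bench to the robot's right of the jig; origin under its middle
- motor: bystander: small gear motor, about 130 x 40 x 40 mm, to the robot's left of the jig; origin under it
- hacksaw: bystander: hacksaw lying flat beyond the jig, about 300 mm long along y and 90 mm wide; origin on the bench near the middle of its blade
Things that resemble listed ones, but are neither listed nor needed, are in the scene too. Leave any blue or orange look-alike of the tube alone.

How it is judged:
By the outcome, as a careful person would: the job done as asked, in the order asked, and still so for the second after the job is handed in, with the robot touching nothing.
It also fails if it takes over 53 s, if anything falls off the work surface, if the arm or the gripper's body presses on something with over 40 N, if the wrist force passes 120 N, or if a joint passes its speed limit or range.

## Working session

There is one attempt and no reset: what is moved stays moved. The work goes in short steps, Python scripts to look and compute and a shell command to move; the robot and the scene stay as the last step left them, time stands still between calls to the robot, and variables do not carry over. Pictures are saved under pics/ and viewed, at most 10 in all, crops included, and the job is handed in when it is done.

```bash
mkdir -p pics; ls
python3 - <<'E'
from bench import ctrl,get_image,job
import cv2,numpy as np
for n in("scene","top"):
    i=get_image(n);cv2.imwrite(f"pics/{n}0.png",i["pixels"][:,:,::-1])
    print(n,i["fx"],i["fy"],i["cx"],i["cy"],np.round(i["T"],4).tolist())
s=ctrl.get_state();print(s)
E
```

```text
pics
scene 361.3082231580148 361.3082231580148 260.5317710282982 188.08541813094928 [[-0.6662, 0.4057, -0.6258, 1.1803], [0.7456, 0.3819, -0.5461, 0.5272], [0.0174, -0.8304, -0.5569, 0.6393], [0.0, 0.0, 0.0, 1.0]]
top 379.1538671063267 379.1538671063267 253.88972541672757 192.59150475525905 [[0.048, -0.9768, 0.2088, 0.3124], [-0.9988, -0.0476, 0.0071, -0.0279], [0.003, -0.2089, -0.9779, 1.1], [0.0, 0.0, 0.0, 1.0]]
{'time': 0.1, 'joint_positions': array([ 1.3201196 ,  0.3217449 , -0.0700965 ,  1.45154818,  0.02256843,
        1.37080896, -0.05691809]), 'qd': array([ 4.62444527e-04, -7.70318664e-04,  7.59566785e-04, -2.14810030e-03,
        2.38825747e-05, -6.13626620e-04, -7.97015698e-04]), 'joint_torque': array([ 9.09654500e-05, -4.92570877e+01, -4.05569337e-01, -3.13398635e+01,
       -6.39704615e-02,  3.94826999e-02,  8.21464027e-05]), 'position': array([ 0.16992849, -0.62683239,  0.19557601]), 'tool_rot': array([-3.11241494e+00, -4.14494825e-01,  4.48779658e-04]), 'ft_force': array([-0.30665454,  0.11515529,  0.46273909]), 'torque': array([0.00823228, 0.04329937, 0.0102853 ]), 'grip_force': 0.0, 'grip_width': 1.0020841650367698}
```

View pics/scene0.png

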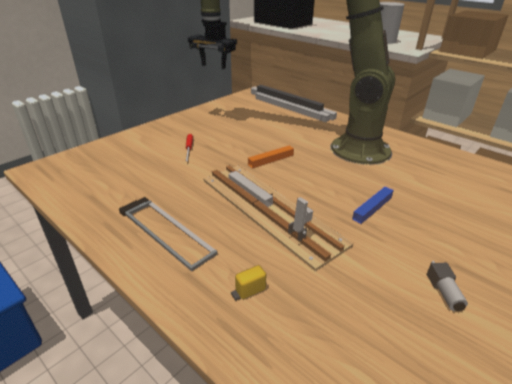

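View pics/top0.png

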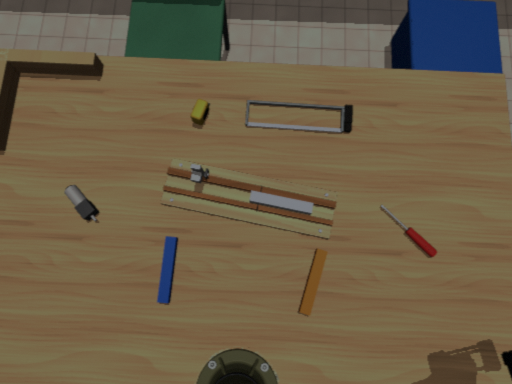

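The scene view shows the jig with the raised stop at about (302,217) and the grey tube at about (250,187). In the top view, the stop is at (198,173), the tube runs from (250,198) to (313,208), and the board spans x 162–335. There are three tube candidates in the top view: grey (281,203), blue (168,270) and orange (313,282). Only the grey one lies in the channel and is aluminium. I'll confirm it in an enlarged crop.

Run:
```python
import cv2
a=cv2.imread("pics/top0.png")[150:246,154:346];b=cv2.imread("pics/scene0.png")[155:275,195:355]
cv2.imwrite("pics/topc.png",cv2.resize(a,None,fx=4,fy=4,interpolation=cv2.INTER_CUBIC))
cv2.imwrite("pics/scenec.png",cv2.resize(b,None,fx=5,fy=5,interpolation=cv2.INTER_CUBIC))
```

```text
(no output)
```

View pics/topc.png

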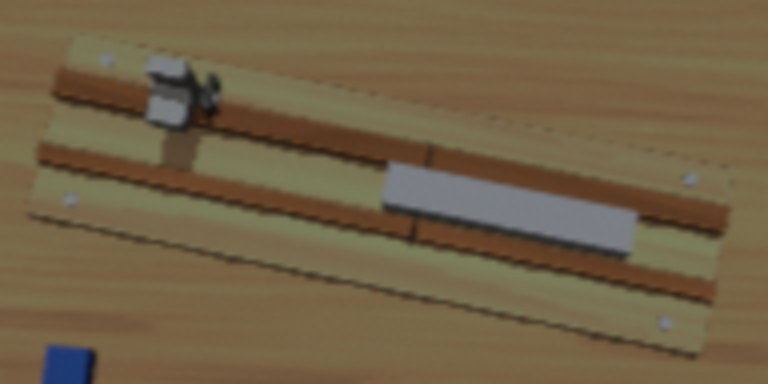

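View pics/scenec.png

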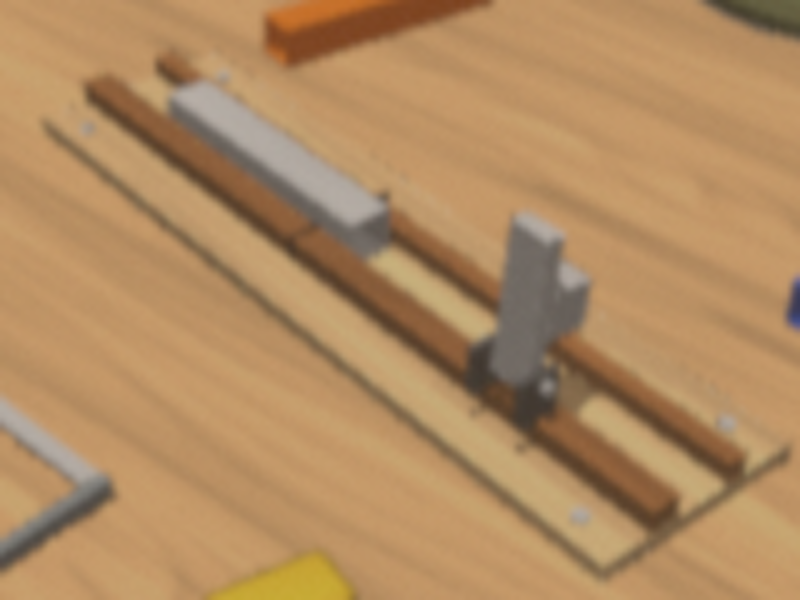

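The crops confirm the grey aluminium tube in the channel, with its lead end at top crop (385,182) and its tail at (634,229). They also show the stop raised, with its tip at scene crop (535,225) and its block facing the robot. Next I'll fit the jig pose, tube slide and flag angle from both views.

```bash
cat > h.py <<'E'
import numpy as np
from scipy.optimize import least_squares
K={"scene":(361.308,260.532,188.085),"top":(379.154,253.890,192.592)}
T={"scene":np.array([[-0.6662,0.4057,-0.6258,1.1803],[0.7456,0.3819,-0.5461,0.5272],[0.0174,-0.8304,-0.5569,0.6393],[0,0,0,1]]),
"top":np.array([[0.048,-0.9768,0.2088,0.3124],[-0.9988,-0.0476,0.0071,-0.0279],[0.003,-0.2089,-0.9779,1.1],[0,0,0,1]])}
def proj(n,p):
    q=T[n][:3,:3].T@(p-T[n][:3,3]);f,cx,cy=K[n];return np.array([f*q[0]/q[2]+cx,f*q[1]/q[2]+cy])
def tri(u,v):  # pixel in scene, pixel in top -> point, gap
    A=[];b=[]
    for n,c in(("scene",u),("top",v)):
        f,cx,cy=K[n];d=T[n][:3,:3]@np.array([(c[0]-cx)/f,(c[1]-cy)/f,1]);d/=np.linalg.norm(d)
        M=np.eye(3)-np.outer(d,d);A.append(M);b.append(M@T[n][:3,3])
    return np.linalg.lstsq(np.vstack(A),np.hstack(b),rcond=None)[0]
c4=lambda x,y:np.array([x/4+154-.375,y/4+150-.375])
c5=lambda x,y:np.array([x/5+195-.4,y/5+155-.4])
def J2W(q,p): # jig mm -> world m
    c,s=np.cos(q[2]),np.sin(q[2]);return np.array([q[0]+(c*p[0]-s*p[1])/1e3,q[1]+(s*p[0]+c*p[1])/1e3,p[2]/1e3+q[3]])
E
python3 - <<'E'
from h import *
B=[("top",c4(28,213),(-70,250,12)),("top",c4(75,36),(70,250,12)),("top",c4(735,167),(70,-250,12)),("top",c4(697,352),(-70,-250,12)),
("scene",c5(605,573),(70,250,6)),("scene",c5(787,449),(-70,250,12)),("scene",c5(45,122),(70,-250,12))]
Tu=[("top",c4(388,162),15,90),("top",c4(383,203),-15,90),("top",c4(637,210),15,-90),("top",c4(631,246),-15,-90),
("scene",c5(388,207),-15,90),("scene",c5(347,224),15,90),("scene",c5(170,97),15,-90),("scene",c5(210,82),-15,-90)]
F=[("scene",c5(515,217),137,1),("scene",c5(550,243),163,1),("scene",c5(563,235),163,-1)]
def res(v):
    q=v[:4];r=[]
    for n,u,p in B:r.append(proj(n,J2W(q,p))-u)
    for n,u,x,y in Tu:r.append(proj(n,J2W(q,(x+v[4]*100,y+v[5]*100,42)))-u)
    for n,u,y,s in F:
        a=v[6];r.append(proj(n,J2W(q,(34-85*np.cos(a)+6*s*np.sin(a),y,50+85*np.sin(a)+6*s*np.cos(a))))-u)
    return np.hstack(r)
o=least_squares(res,[.6,0,-.1,0,0,-.5,1.5],loss="soft_l1")
print(np.round(o.x,4));print(np.round(res(o.x).reshape(-1,2),1).tolist())
q=o.x[:4];np.save("q.npy",o.x)
print("tri lead near top",tri(c5(388,207),c4(383,203)),"tail far top",tri(c5(170,97),c4(637,210)))
a=o.x[6]
for n,p in dict(tab=(34-72*np.cos(a)+6*np.sin(a),150,50+72*np.sin(a)+6*np.cos(a)),tail=(0,o.x[5]*100-90,27),lead=(0,o.x[5]*100+90,27),stop=(0,137,30),hinge=(34,150,50),tabdown=(-38,150,56)).items():print(n,np.round(J2W(q,p),4))
E
```

```text
[ 0.5304 -0.0059 -0.1563 -0.0018  0.0105 -0.9311  1.4834]
[[-0.5, 0.3], [-0.4, -0.5], [-0.5, 0.0], [1.3, 0.5], [-0.8, 0.9], [0.9, -1.2], [-1.1, -0.5], [0.3, -0.1], [-0.6, -0.3], [0.1, 0.5], [-0.2, 1.7], [0.1, 0.4], [0.3, 0.8], [-0.8, -0.2], [-1.1, -0.2], [-0.7, 0.1], [-0.0, -0.1], [0.9, 0.1]]
tri lead near top [ 0.51519736 -0.00825422  0.04065408] tail far top [ 0.51794176 -0.18768843  0.0408341 ]
tab [0.587  0.137  0.1205]
tail [ 0.5019 -0.1868  0.0252]
lead [ 0.5299 -0.009   0.0252]
stop [0.5517 0.1294 0.0282]
hinge [0.5873 0.1369 0.0482]
tabdown [0.5162 0.1481 0.0542]
```

The fit is consistent: residuals are about 1 px, and the tube top measures 40.7 mm against 42 nominal. The tube's lead end is 140 mm short of the stop, and the flag angle is about 1.48. First I'll turn the tool to the jig axes and close the fingers.

```bash
cat >> h.py <<'E'
from scipy.spatial.transform import Rotation as R
q0=np.load("q.npy")[:4];q0[3]=0
def rep(*targets):
    from bench import ctrl
    s=ctrl.get_state();M=R.from_rotvec(s["tool_rot"]).as_matrix();p=s["position"]
    c,sn=np.cos(q0[2]),np.sin(q0[2]);d=p-[q0[0],q0[1],0]
    print("t",round(s["time"],2),"jig mm",np.round([1e3*(c*d[0]+sn*d[1]),1e3*(-sn*d[0]+c*d[1]),1e3*d[2]],1),"yaw err",round(np.arctan2(M[1,0],M[0,0])-q0[2],4),"tilt",np.round(M[:2,2],3),"F jig",np.round([c*s["ft_force"][0]+sn*s["ft_force"][1],-sn*s["ft_force"][0]+c*s["ft_force"][1],s["ft_force"][2]],1),"grip",round(s["grip_width"],2))
    for t in targets:print(t,"tool mm",np.round(M.T@(J2W(q0,t)-p)*1e3,1))
E
python3 -m crank '[[[0,0,0,0.105,1],[0,0,0,0.105,1],[0,0,0,0.105,1],[0,0,0,0.105,1],[0,0,0,0,1]]]' 20
python3 -c "
from h import *
rep((75,150,200),(75,150,112))"
```

```text
time: 0.52
position: [0.17, -0.627, 0.1959]
tool_rot: [-3.131, 0.248, 0.001]
ft_force: [-0.0, -0.1, 0.6]
grip_width: 0.707
grip_force: 0.0
t 0.52 jig mm [-259.3 -669.6  195.9] yaw err -0.0015 tilt [-0.     0.001] F jig [-0.  -0.1  0.6] grip 0.71
(75, 150, 200) tool mm [ 333.1 -820.2   -3.6]
(75, 150, 112) tool mm [ 333.1 -820.1   84.4]
```

```bash
python3 -m crank '[[[14,-35,0,0,1],[14,-35,0,0,1],[14,-35,0,0,1],[14,-35,0,0,1],[14,-35,0,0,1],[14,-35,0,0,1],[14,-35,0,0,1],[14,-35,0,0,1],[14,-35,0,0,1],[14,-35,0,0,1]]]'
python3 -c "
from h import *
rep((75,150,200),(75,150,112))"
```

```text
time: 1.35
position: [0.3629, -0.3014, 0.1965]
tool_rot: [3.132, -0.238, -0.0]
ft_force: [1.5, -1.0, 0.5]
grip_width: 0.018
grip_force: 0.0
t 1.35 jig mm [-119.4 -317.9  196.5] yaw err 0.0044 tilt [-0. -0.] F jig [ 1.6 -0.8  0.5] grip 0.02
(75, 150, 200) tool mm [ 196.4 -467.1   -3.8]
(75, 150, 112) tool mm [ 196.5 -467.1   84.2]
```

```bash
python3 -m crank '[[[15,-36,0,0,1],[15,-36,0,0,1],[15,-36,0,0,1],[15,-36,0,0,1],[15,-36,0,0,1],[15,-36,0,0,1],[15,-36,0,0,1],[15,-36,0,0,1],[15,-36,0,0,1],[15,-36,0,0,1]]]'
python3 -m crank '[[[15,-36,0,0,1],[15,-36,0,0,1],[15,-36,0,0,1],[0,0,20,0,1],[0,0,20,0,1],[0,0,20,0,1],[0,0,20,0,1],[0,0,5,0,1],[0,0,0,0,1]]]'
python3 - <<'E'
from h import *
from bench import get_image
import cv2
rep((75,150,112),(34-6.3+6+10,150,112))
i=get_image("scene");cv2.imwrite("pics/s1.png",cv2.resize(i["pixels"][130:290,200:400,::-1],None,fx=3,fy=3,interpolation=cv2.INTER_CUBIC))
E
```

```text
time: 2.18
position: [0.5669, 0.0308, 0.1965]
tool_rot: [3.132, -0.239, 0.0]
ft_force: [-0.1, -0.1, 0.6]
grip_width: 0.008
grip_force: 0.0
time: 2.93
position: [0.6261, 0.1284, 0.1095]
tool_rot: [3.131, -0.241, -0.006]
ft_force: [0.4, -0.3, -0.3]
grip_width: 0.002
grip_force: 0.0
t 2.93 jig mm [ 73.6 147.6 109.5] yaw err 0.0029 tilt [-0.004 -0.001] F jig [ 0.5 -0.2 -0.3] grip 0.0
(75, 150, 112) tool mm [ 1.4 -2.4 -2.5]
(43.7, 150, 112) tool mm [-29.9  -2.5  -2.4]
```

View pics/s1.png

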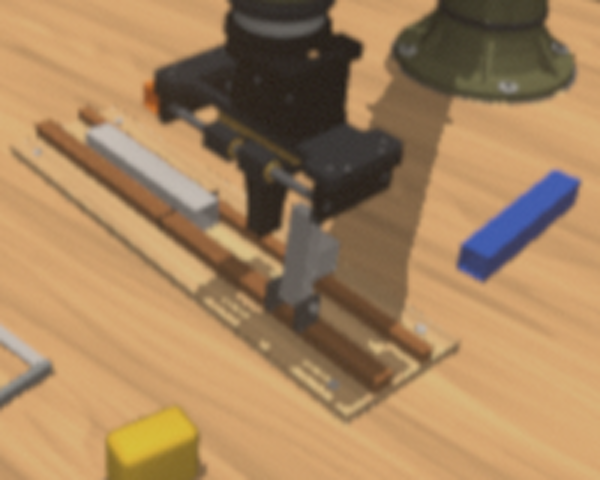

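The picture shows the flag at crop (300,255) in front of the gripper, with the closed fingertip at (262,235). I'll compare that with where the measured TCP should project.

Run:
```python
from h import *
from bench import get_image
import cv2
f=lambda p:np.round((proj("scene",np.array(p))-[200,130]+.33)*3,0)
print("tcp",f([.6261,.1284,.1095]),"flag tip",f(J2W(q0,(27,150,135))))
g=lambda p:np.round(proj("top",np.array(p)),0)
print("top tcp",g([.6261,.1284,.1095]),"flag tip",g(J2W(q0,(27,150,135))))
a=get_image("scene")["pixels"][130:290,200:400,::-1];b=get_image("top")["pixels"][110:270,130:330,::-1]
cv2.imwrite("pics/s2.png",np.hstack([cv2.resize(a,None,fx=2,fy=2),cv2.resize(b,None,fx=2,fy=2)]))
```

```text
tcp [262. 254.] flag tip [308. 209.]
top tcp [201. 153.] flag tip [195. 167.]
```

View pics/s2.png

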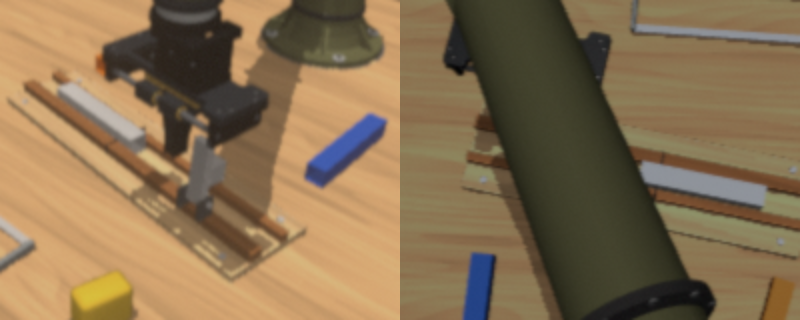

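Run:
```python
from h import *
from bench import get_image
import cv2
print("start tcp",proj("scene",np.array([.17,-.627,.1956])))
M=R.from_rotvec([-3.1124,-.4145,0]).as_matrix()
for s in(-1,1):print(proj("scene",np.array([.17,-.627,.1956])+M[:,1]*s*.05))
a=get_image("scene")["pixels"][170:250,250:330,::-1]
b=cv2.imread("pics/scene0.png")[20:100,170:250]
o=np.hstack([cv2.resize(a,None,fx=5,fy=5,interpolation=cv2.INTER_CUBIC),cv2.resize(b,None,fx=5,fy=5,interpolation=cv2.INTER_CUBIC)])
cv2.imwrite("pics/s3.png",cv2.convertScaleAbs(o,alpha=1.6,beta=30))
```

```text
start tcp [213.80717391  72.67443754]
[224.06533391  74.42663608]
[203.79356125  70.9640102 ]
```

View pics/s3.png

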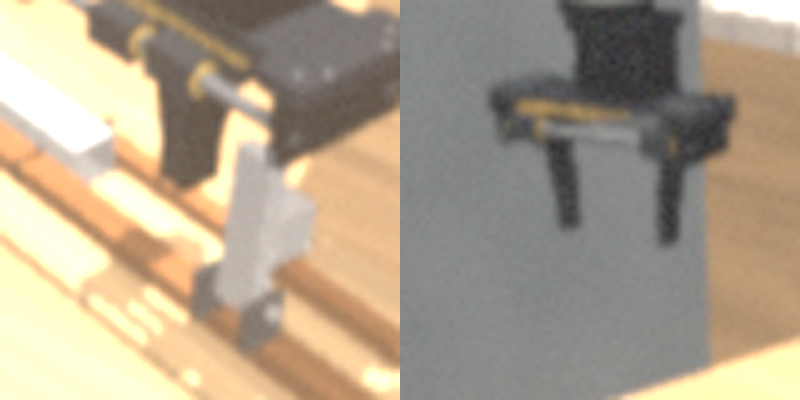

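Both here and in the start picture the visible fingertip sits about 6 px above the projected TCP, although the jig fits to about 1 px. The end of the fingers may therefore be up to 15–20 mm higher than stated. I'll go a bit lower, still well above the cheeks, and find the stop by touch.

```bash
python3 -m crank '[[[0,-2,7,0,1],[0,0,7,0,1],[-8,0,0,0,1],[-8,0,0,0,1],[-6,0,0,0,1],[0,0,0,0,1]]]'
python3 -c "
from h import *
rep()"
python3 -m crank '[[[-3,0,0,0,1],[-3,0,0,0,1],[-3,0,0,0,1],[0,0,0,0,1]]]'
python3 -c "
from h import *
rep()"
```

```text
time: 3.63
position: [0.6044, 0.1352, 0.0978]
tool_rot: [3.132, -0.241, -0.001]
ft_force: [-0.2, 0.3, 0.1]
grip_width: 0.004
grip_force: 0.0
t 3.63 jig mm [ 51.2 150.9  97.8] yaw err 0.0027 tilt [-0.001 -0.   ] F jig [-0.3  0.3  0.1] grip 0.0
time: 3.97
position: [0.5971, 0.1357, 0.0978]
tool_rot: [3.132, -0.243, 0.001]
ft_force: [-0.0, -0.0, -0.1]
grip_width: 0.001
grip_force: 0.0
t 3.97 jig mm [ 43.8 150.3  97.8] yaw err 0.0012 tilt [ 0.001 -0.   ] F jig [-0.  -0.  -0.1] grip 0.0
```

```bash
python3 -m crank '[[[-3,0,0,0,1],[-3,0,0,0,1],[-3,0,0,0,1],[0,0,0,0,1]]]'
python3 -c "
from h import *
rep()"
```

```text
time: 4.3
position: [0.5876, 0.1373, 0.0974]
tool_rot: [3.132, -0.243, -0.001]
ft_force: [0.5, -0.4, 0.2]
grip_width: 0.006
grip_force: 0.1
t 4.3 jig mm [ 34.2 150.4  97.4] yaw err 0.0016 tilt [-0.001 -0.   ] F jig [ 0.5 -0.3  0.2] grip 0.01
```

```bash
python3 -m crank '[[[-3,0,0,0,1],[-3,0,0,0,1],[-3,0,0,0,1],[0,0,0,0,1]]]'
python3 - <<'E'
from h import *
from bench import get_image
import cv2
rep()
a=get_image("scene")["pixels"][165:245,255:335,::-1];b=cv2.imread("pics/scene0.png")[165:245,255:335]
o=np.hstack([cv2.resize(x,None,fx=5,fy=5,interpolation=cv2.INTER_CUBIC) for x in(a,b)])
cv2.imwrite("pics/s4.png",cv2.convertScaleAbs(o,alpha=1.5,beta=20))
E
```

```text
time: 4.63
position: [0.5786, 0.1387, 0.0975]
tool_rot: [3.132, -0.243, -0.001]
ft_force: [0.1, 0.7, -1.0]
grip_width: 0.005
grip_force: 0.1
t 4.63 jig mm [ 25.1 150.4  97.5] yaw err 0.0017 tilt [-0.001 -0.   ] F jig [-0.   0.8 -1. ] grip 0.0
```

View pics/s4.png

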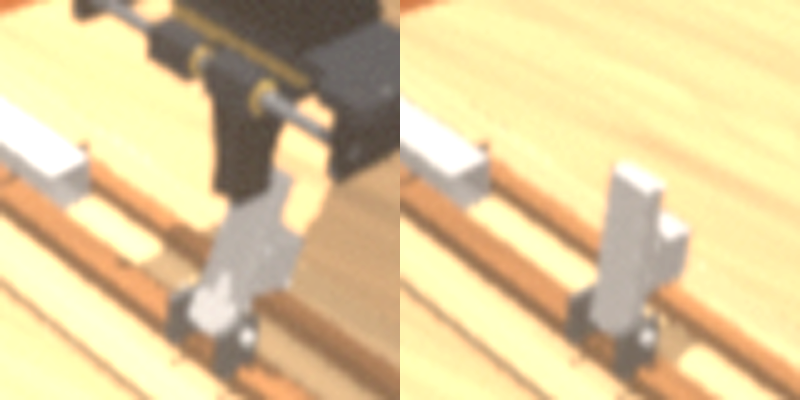

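The stop is turning. It now leans towards the robot at crop (250,240), and the finger presses near its tip. The effective finger end is therefore about 18 mm above the reported TCP. I'll follow the arc from here and watch the force.

```bash
python3 -m crank '[[[-7,0,1.5,0,1],[-7,0,2,0,1],[-6,0,4,0,1],[-6,0,4,0,1],[-5,0,5,0,1],[-5,0,5,0,1],[0,0,0,0,1]]]'
python3 -c "
from h import *
rep()"
python3 -m crank '[[[-4,0,6,0,1],[-4,0,6,0,1],[0,0,0,0,1]]]'
python3 -c "
from h import *
rep()"
```

```text
time: 5.27
position: [0.5417, 0.1443, 0.0746]
tool_rot: [3.131, -0.242, -0.004]
ft_force: [-0.1, -0.2, 0.1]
grip_width: 0.007
grip_force: 0.0
t 5.27 jig mm [-12.2 150.1  74.6] yaw err 0.0021 tilt [-0.003 -0.001] F jig [-0.1 -0.2  0.1] grip 0.01
time: 5.52
position: [0.5343, 0.1453, 0.0625]
tool_rot: [3.132, -0.243, -0.004]
ft_force: [-0.7, -0.5, -0.9]
grip_width: 0.006
grip_force: 0.0
t 5.52 jig mm [-19.7 150.   62.5] yaw err 0.0017 tilt [-0.003 -0.   ] F jig [-0.6 -0.6 -0.9] grip 0.01
```

```bash
python3 -m crank '[[[-2.5,0,6,0,1],[-2.5,0,6,0,1],[0,0,0,0,1]]]'
python3 -c "
from h import *
rep()"
python3 -m crank '[[[-1,0,4,0,1],[0,0,3,0,1],[0,0,0,0,1]]]'
python3 -c "
from h import *
rep()"
```

```text
time: 5.77
position: [0.5297, 0.146, 0.0506]
tool_rot: [3.132, -0.243, -0.004]
ft_force: [-0.7, -0.1, -0.7]
grip_width: 0.003
grip_force: 0.0
t 5.77 jig mm [-24.4 150.   50.6] yaw err 0.0014 tilt [-0.002 -0.   ] F jig [-0.7 -0.2 -0.7] grip 0.0
time: 6.02
position: [0.5297, 0.1462, 0.0444]
tool_rot: [3.132, -0.243, -0.001]
ft_force: [0.1, -0.4, -0.6]
grip_width: -0.0
grip_force: 0.0
t 6.02 jig mm [-24.4 150.2  44.4] yaw err 0.0011 tilt [-0.001 -0.   ] F jig [ 0.2 -0.3 -0.6] grip -0.0
```

```bash
python3 -m crank '[[[0,0,2,0,1],[0,0,2,0,1],[0,0,0,0,1]]]'
python3 -c "
from h import *
rep()"
python3 -m crank '[[[0,0,2,0,1],[0,0,0,0,1]]]'
python3 - <<'E'
from h import *
from bench import get_image
import cv2
rep()
a=get_image("scene")["pixels"][165:265,225:365,::-1]
cv2.imwrite("pics/s5.png",cv2.convertScaleAbs(cv2.resize(a,None,fx=5.7,fy=5.7,interpolation=cv2.INTER_CUBIC),alpha=1.5,beta=20))
E
```

```text
time: 6.27
position: [0.5299, 0.1463, 0.0407]
tool_rot: [3.132, -0.244, -0.0]
ft_force: [0.1, 0.4, -0.1]
grip_width: 0.002
grip_force: 0.1
t 6.27 jig mm [-24.1 150.3  40.7] yaw err 0.0011 tilt [-0. -0.] F jig [ 0.1  0.4 -0.1] grip 0.0
time: 6.43
position: [0.53, 0.1463, 0.0388]
tool_rot: [3.132, -0.244, -0.0]
ft_force: [-0.3, 0.8, 0.8]
grip_width: 0.008
grip_force: 0.1
t 6.43 jig mm [-24.1 150.3  38.8] yaw err 0.0011 tilt [-0. -0.] F jig [-0.4  0.7  0.8] grip 0.01
```

```bash
python3 -m crank '[[[0,0,1,0,1],[0,0,1,0,1],[0,0,0,0,1]]]'
python3 -c "
from h import *
rep()"
python3 -m crank '[[[0,0,1,0,1],[0,0,1,0,1],[0,0,0,0,1]]]'
python3 -c "
from h import *
rep()"
```

```text
time: 6.73
position: [0.5299, 0.1463, 0.0368]
tool_rot: [3.132, -0.244, -0.0]
ft_force: [0.3, 0.9, -0.5]
grip_width: 0.004
grip_force: 0.1
t 6.73 jig mm [-24.2 150.3  36.8] yaw err 0.0011 tilt [-0. -0.] F jig [ 0.1  0.9 -0.5] grip 0.0
time: 6.98
position: [0.5299, 0.1463, 0.0348]
tool_rot: [3.132, -0.243, -0.0]
ft_force: [-0.1, 0.1, -0.3]
grip_width: 0.007
grip_force: 0.1
t 6.98 jig mm [-24.2 150.3  34.8] yaw err 0.0012 tilt [-0. -0.] F jig [-0.1  0.1 -0.3] grip 0.01
```

Run:
```python
from h import *
from bench import get_image
import cv2
a=get_image("scene")["pixels"][160:260,235:360,::-1]
S=6
o=cv2.convertScaleAbs(cv2.resize(a,None,fx=S,fy=S,interpolation=cv2.INTER_CUBIC),alpha=1.4,beta=10)
qq=np.load("q.npy")[:4]
pt=lambda p:tuple(int(v) for v in (proj("scene",p)-[235,160]+.5)*S)
c=[pt(J2W(qq,(x,y,56))) for x,y in((34,137),(34,163),(-51,163),(-51,137))]
cv2.polylines(o,[np.array(c)],True,(255,0,0),1)
p=J2W(q0,(-24.2,150.3,34.8))
cv2.circle(o,pt(p),4,(0,0,255),1);cv2.circle(o,pt(p+[0,0,.018]),4,(0,255,0),1)
cv2.imwrite("pics/s6.png",o)
```

```text
(no output)
```

View pics/s6.png

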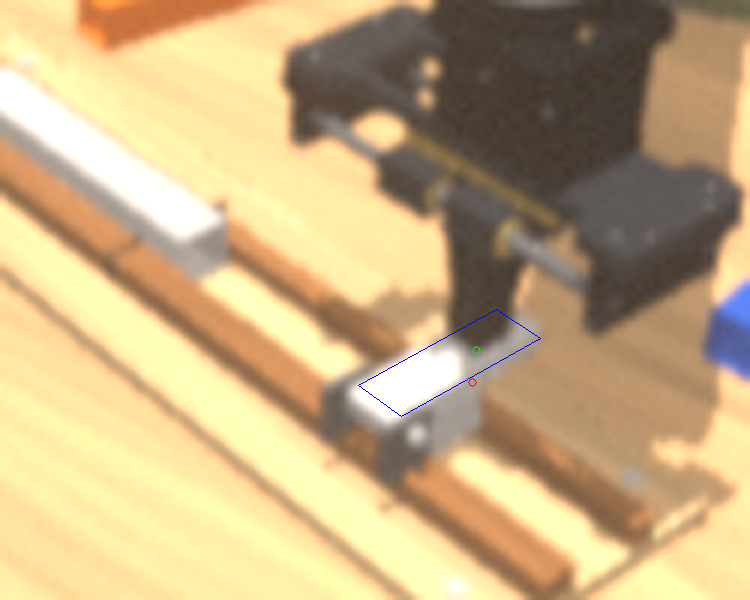

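The stop is almost level, its top at (360–540, 310–415), about 1–2 px above the predicted down outline. The finger end is at about (475,345), on top of the arm. I'll keep pressing gently until it reaches its end stop.

```bash
python3 -m crank '[[[0,0,1,0,1],[0,0,1,0,1],[0,0,0,0,1]]]'
python3 -c "
from h import *
rep()"
python3 -m crank '[[[0,0,1,0,1],[0,0,1,0,1],[0,0,0,0,1]]]'
python3 -c "
from h import *
rep()"
```

```text
time: 7.28
position: [0.5299, 0.1463, 0.0328]
tool_rot: [3.132, -0.243, -0.0]
ft_force: [0.6, -0.4, -0.3]
grip_width: 0.003
grip_force: 0.0
t 7.28 jig mm [-24.1 150.3  32.8] yaw err 0.0012 tilt [-0. -0.] F jig [ 0.7 -0.3 -0.3] grip 0.0
time: 7.53
position: [0.5299, 0.1463, 0.0308]
tool_rot: [3.132, -0.243, -0.0]
ft_force: [-0.3, -0.6, 0.2]
grip_width: 0.004
grip_force: 0.0
t 7.53 jig mm [-24.2 150.3  30.8] yaw err 0.0012 tilt [-0. -0.] F jig [-0.2 -0.7  0.2] grip 0.0
```

```bash
cat > prof.py <<'E'
from h import *
from bench import get_image,ctrl
import cv2,sys
ims=[get_image("scene")["pixels"] for _ in range(6)];im=np.mean(ims,0)
np.save(f"im{sys.argv[1]}.npy",im);rep();s=ctrl.get_state();print(np.round(s["joint_torque"],2))
g=im.mean(2)
for c in(315,318,321,324):print(c,g[206:232,c].astype(int).tolist())
E
python3 prof.py 0
python3 -m crank '[[[0,0,1.5,0,1],[0,0,1.5,0,1],[0,0,0,0,1]]]' >/dev/null
python3 prof.py 1
```

```text
t 7.83 jig mm [-24.  150.3  31. ] yaw err 0.001 tilt [ 0. -0.] F jig [-1.   0.4  0.6] grip 0.0
[-0.000e+00 -3.799e+01 -6.530e+00 -2.660e+01  3.000e-02 -8.000e-02
 -0.000e+00]
315 [39, 39, 38, 40, 40, 40, 39, 40, 41, 40, 40, 42, 56, 85, 108, 113, 108, 105, 103, 98, 91, 87, 82, 76, 71, 67]
318 [38, 39, 39, 39, 39, 40, 40, 41, 41, 43, 50, 70, 95, 108, 108, 105, 107, 106, 102, 103, 102, 92, 81, 76, 73, 70]
321 [61, 78, 94, 106, 106, 94, 89, 95, 105, 110, 113, 112, 107, 103, 101, 98, 98, 99, 98, 99, 101, 102, 99, 91, 82, 77]
324 [87, 96, 98, 96, 96, 96, 97, 96, 97, 105, 112, 111, 109, 102, 97, 96, 97, 97, 99, 99, 98, 99, 100, 103, 104, 98]
t 8.38 jig mm [-23.8 150.4  30.2] yaw err 0.0011 tilt [ 0.    -0.001] F jig [-5.5 -2.5 15.1] grip 0.01
[ -0.24 -31.85  -5.3  -23.71   0.35  -2.2    0.  ]
315 [39, 38, 40, 39, 39, 40, 40, 40, 41, 40, 40, 42, 50, 72, 95, 106, 104, 103, 102, 97, 91, 87, 81, 77, 70, 67]
318 [39, 38, 39, 38, 40, 39, 40, 41, 40, 42, 47, 69, 96, 112, 112, 109, 107, 103, 101, 103, 102, 93, 81, 76, 73, 70]
321 [59, 74, 80, 87, 95, 92, 93, 99, 105, 110, 113, 114, 110, 104, 100, 99, 99, 99, 98, 99, 100, 102, 99, 91, 82, 77]
324 [84, 95, 97, 96, 96, 96, 97, 97, 100, 108, 112, 110, 109, 102, 98, 96, 97, 98, 98, 98, 98, 99, 100, 103, 105, 97]
```

The force rose sharply to 15 N in z, so the stop is on its end stop. Its top is known to be at jig z = 56 mm, so the real finger end is about 26 mm above the reported TCP. I'll lift off, move behind the tube's tail and check the stop with the arm out of the way.

```bash
python3 -m crank '[[[0,0,-10,0,1],[0,0,-30,0,1],[0,0,-35,0,1],[2.5,36,0,0,1],[2.5,37,0,0,1],[2.5,37,0,0,1],[2.5,37,0,0,1],[2.5,37,0,0,1],[2.5,37,0,0,1],[2.5,37,0,0,1]]]'
python3 -m crank '[[[2.5,37,0,0,1],[2.5,37,0,0,1],[2.5,36,0,0,1],[0,0,0,0,1],[0,0,0,0,1]]]'
python3 prof.py 2
python3 - <<'E'
from h import *
import cv2
rep((1,-222,8))
# fit flag angle: render lines of top face for angle a, maximise gradient across tip edge & side edges
g=cv2.GaussianBlur(np.load("im2.npy").mean(2).astype(np.float32),(0,0),.8);qq=np.load("q.npy")[:4]
gx=cv2.Sobel(g,cv2.CV_32F,1,0);gy=cv2.Sobel(g,cv2.CV_32F,0,1);m=np.hypot(gx,gy)
def pts(a,s):
    P=lambda r,y,o:proj("scene",J2W(qq,(34-r*np.cos(a)+o*np.sin(a),y,50+r*np.sin(a)+o*np.cos(a))))
    L=[]
    for y,o in((163,6),(137,6),(163,-6)):L+=[P(r,y,o) for r in np.linspace(52 if o<0 else 25,85,30)]
    L+=[P(85,y,6) for y in np.linspace(137,163,12)]
    return np.array(L,np.float32)+s
r=[]
for a in np.arange(-.1,.4,.02):
    r.append(max((cv2.remap(m,(p:=pts(a,np.float32([dx,dy])))[:,0],p[:,1],cv2.INTER_LINEAR).mean(),round(a,2),dx,dy) for dx in(-1,-.5,0,.5,1) for dy in(-1,-.5,0,.5,1)))
print(sorted(r)[-5:])
E
```

```text
time: 9.22
position: [0.5071, -0.1131, 0.1035]
tool_rot: [3.132, -0.243, 0.001]
ft_force: [0.6, -1.1, -0.2]
grip_width: 0.004
grip_force: 0.0
time: 9.63
position: [0.497, -0.2239, 0.1029]
tool_rot: [3.131, -0.252, -0.0]
ft_force: [0.8, 1.0, 0.2]
grip_width: 0.007
grip_force: 0.0
t 9.93 jig mm [   1.5 -216.   103.2] yaw err 0.0038 tilt [ 0. -0.] F jig [-0.1 -0.4  0.3] grip 0.01
[ 1.700e-01 -3.661e+01 -2.790e+00 -2.908e+01 -2.000e-02 -7.000e-02
 -0.000e+00]
315 [150, 152, 151, 151, 150, 148, 153, 165, 174, 178, 178, 178, 179, 179, 173, 150, 118, 103, 101, 96, 90, 86, 81, 79, 76, 72]
318 [149, 150, 150, 151, 154, 165, 175, 178, 178, 178, 178, 178, 177, 164, 134, 114, 114, 113, 103, 101, 100, 96, 99, 106, 105, 96]
321 [152, 150, 149, 149, 150, 150, 156, 167, 176, 178, 178, 170, 145, 116, 117, 133, 145, 144, 129, 111, 101, 101, 104, 111, 115, 111]
324 [150, 153, 151, 148, 148, 149, 149, 150, 155, 162, 154, 133, 128, 134, 143, 147, 149, 150, 151, 144, 127, 116, 132, 153, 157, 146]
t 9.93 jig mm [   1.5 -216.   103.2] yaw err 0.0038 tilt [ 0. -0.] F jig [-0.1 -0.4  0.3] grip 0.01
(1, -222, 8) tool mm [-0.6  6.  95.2]
[(np.float32(96.85081), np.float64(0.04), -1, 1), (np.float32(97.53889), np.float64(-0.02), -1, 0.5), (np.float32(97.933655), np.float64(-0.04), -1, 0), (np.float32(98.244774), np.float64(0.02), -1, 1), (np.float32(98.40371), np.float64(0.0), -1, 0.5)]
```

The edge fit gives a flag angle of about 0 (±0.03), so the stop is down. Next I'll lower behind the tail and push.

```bash
python3 -m crank '[[[0,0,30,0,1],[0,0,30,0,1],[0,0,20,0,1],[0,0,10,0,1],[-0.5,0,5,0,1],[0,0,0,0,1]]]'
python3 -c "
from h import *
rep()"
python3 -m crank '[[[0,-6,0,0,1],[0,-6,0,0,1],[0,-6,0,0,1],[0,-6,0,0,1],[0,-6,0,0,1],[0,-6,0,0,1],[0,-6,0,0,1],[0,-6,0,0,1],[0,-6,0,0,1],[0,0,0,0,1]]]'
python3 - <<'E'
from h import *
rep()
from bench import get_image
import cv2
g=cv2.GaussianBlur(get_image("scene")["pixels"].mean(2).astype(np.float32),(0,0),.7);qq=np.load("q.npy")[:4]
# profile along tube top centre line, jig y
for x in(-8,8):print([int(g[tuple(int(round(v)) for v in proj("scene",J2W(qq,(x,y,42)))[::-1])]) for y in range(-60,130,6)])
E
```

```text
time: 10.43
position: [0.4971, -0.2204, 0.0075]
tool_rot: [-3.132, 0.242, 0.002]
ft_force: [-1.2, 0.1, 0.1]
grip_width: 0.006
grip_force: 0.0
t 10.43 jig mm [   0.5 -217.     7.5] yaw err 0.002 tilt [-0.001  0.001] F jig [-1.2 -0.1  0.1] grip 0.01
time: 11.27
position: [0.506, -0.1658, 0.0081]
tool_rot: [-3.131, 0.241, -0.0]
ft_force: [-0.6, 0.1, 0.5]
grip_width: 0.006
grip_force: 0.0
t 11.27 jig mm [   0.8 -161.7    8.1] yaw err 0.0029 tilt [0.    0.001] F jig [-0.6 -0.   0.5] grip 0.01
[164, 171, 172, 174, 175, 174, 175, 176, 175, 176, 176, 176, 177, 171, 144, 106, 96, 93, 97, 93, 101, 98, 103, 99, 104, 102, 105, 104, 107, 105, 112, 135]
[163, 167, 171, 168, 165, 162, 168, 165, 160, 167, 164, 169, 166, 160, 142, 111, 96, 98, 104, 117, 139, 135, 143, 131, 135, 127, 135, 126, 130, 112, 119, 157]
```

The tube is moving: its lead end is at jig y ≈ 24 and following the finger. About 113 mm remain.

```bash
python3 -m crank '[[[0,-8,0,0,1],[0,-9,0,0,1],[0,-9,0,0,1],[0,-9,0,0,1],[0,-9,0,0,1],[0,-9,0,0,1],[0,-9,0,0,1],[0,-9,0,0,1],[0,-9,0,0,1],[0,-8,0,0,1]]]'
python3 -m crank '[[[0,-4,0,0,1],[0,-4,0,0,1],[0,-3,0,0,1],[0,-3,0,0,1],[0,0,0,0,1]]]'
python3 -c "
from h import *
rep()"
```

```text
time: 12.15
position: [0.5194, -0.0796, 0.0081]
tool_rot: [-3.132, 0.243, -0.0]
ft_force: [-0.0, -0.5, -0.3]
grip_width: 0.005
grip_force: 0.3
time: 12.57
position: [0.5216, -0.0665, 0.0081]
tool_rot: [-3.132, 0.243, -0.0]
ft_force: [-0.5, -0.1, 0.4]
grip_width: 0.004
grip_force: 0.0
t 12.57 jig mm [  0.7 -61.1   8.1] yaw err 0.0013 tilt [0. 0.] F jig [-0.5 -0.2  0.4] grip 0.0
```

```bash
python3 -m crank '[[[0,-2,0,0,1],[0,-2,0,0,1],[0,-2,0,0,1],[0,0,0,0,1]]]'
python3 -c "
from h import *
rep()"
```

```text
time: 12.9
position: [0.5224, -0.0606, 0.008]
tool_rot: [-3.132, 0.243, -0.0]
ft_force: [0.4, -0.4, 0.3]
grip_width: 0.006
grip_force: 0.1
t 12.9 jig mm [  0.7 -55.2   8. ] yaw err 0.0013 tilt [0. 0.] F jig [ 0.4 -0.3  0.3] grip 0.01
```

```bash
python3 -m crank '[[[0,-1.5,0,0,1],[0,-1.5,0,0,1],[0,0,0,0,1]]]'
python3 -c "
from h import *
rep()"
python3 -m crank '[[[0,-1,0,0,1],[0,-1,0,0,1],[0,0,0,0,1]]]'
python3 -c "
from h import *
rep()"
```

```text
time: 13.15
position: [0.5229, -0.0577, 0.008]
tool_rot: [-3.132, 0.243, -0.0]
ft_force: [-0.2, -1.5, 0.7]
grip_width: 0.006
grip_force: 0.2
t 13.15 jig mm [  0.7 -52.3   8. ] yaw err 0.0014 tilt [0. 0.] F jig [-0.  -1.5  0.7] grip 0.01
time: 13.4
position: [0.523, -0.0571, 0.008]
tool_rot: [3.131, -0.244, -0.0]
ft_force: [-0.9, -3.9, 1.1]
grip_width: 0.006
grip_force: 1.9
t 13.4 jig mm [  0.7 -51.7   8. ] yaw err 0.0007 tilt [-0.    -0.001] F jig [-0.3 -4.   1.1] grip 0.01
```

The push force is now 4 N and the TCP has stalled, so the tube is against the stop. I'll back away, lift and check.

```bash
python3 -m crank '[[[0,3,0,0,1],[0,8,0,0,1],[0,12,0,0,1],[0,0,-25,0,1],[0,0,-35,0,1],[0,0,-35,0,1],[0,35,0,0,1],[0,35,0,0,1],[0,35,0,0,1],[0,0,0,0,1]]]' >/dev/null
python3 -m crank '[[[0,35,0,0,1],[0,35,0,0,1],[0,35,0,0,1],[0,0,0,0,1],[0,0,0,0,1]]]' >/dev/null
python3 - <<'E'
from h import *
from bench import get_image
import cv2
rep()
a=get_image("scene")["pixels"][155:265,195:355,::-1];b=get_image("top")["pixels"][100:250,140:360,::-1]
o=cv2.resize(a,(800,550),interpolation=cv2.INTER_CUBIC)[:400,150:]
f=cv2.resize(a,(640,440),interpolation=cv2.INTER_CUBIC)[:430,100:];t=cv2.resize(b,(800,545),interpolation=cv2.INTER_CUBIC)
s=cv2.resize(get_image("top")["pixels"][150:246,154:346,::-1],(520,260),interpolation=cv2.INTER_CUBIC)
o=np.zeros((600,540,3),np.uint8);o[:340]=cv2.resize(f,(540,430))[60:400];o[340:,:520]=s
cv2.imwrite("pics/s7.png",o)
E
```

```text
t 14.65 jig mm [-2.000e-01 -2.871e+02  1.026e+02] yaw err -0.0049 tilt [-0.001  0.   ] F jig [-0.3  0.6 -0.4] grip 0.01
```

View pics/s7.png

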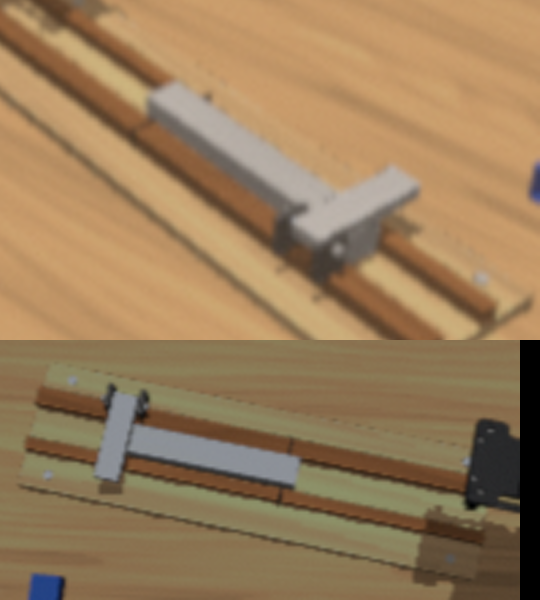

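The last picture shows the stop level across the channel (top view 120,435). The tube lies flat with its lead end tucked against the stop (130,440), and the gripper is clear. I'll hand the job in.

```bash
python3 -c "
from bench import job
print(job.close_job())"
```

```text
the job is handed in; nothing more can be done
None
```

The job is handed in at about 15 s of robot time: the flip stop was swung fully down first, then the tube was slid flat along the channel until it met the stop (about 4 N), the gripper was pulled clear, and the arm did not go near the tools and parts lying around.

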